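Park the safety holder over the slicer's blade

TASK

Make the vegetable slicer safe to put away: take the food holder with the blue grip, set it down level on the slicer's open end, and slide it in under the two dark rails until it is fully home against the red stop, covering the blade. Then let go of it. Leave the holder with the yellow grip where it is.

Things in the scene. Friction and masses are not known exactly. Their poses are not given: they have to be found in the camera images.
- blue_grip (a point): Middle of the blue grip of the loose, upright food holder, 54 mm above its underside. Steel foot 70 (x) x 64 (y) x 8 mm; neck 44 x 16 mm, 8 to 30 mm up; grip block 50 (x) x 22 (y) mm, 30 to 78 mm up, to be pinched from above across the 22 mm (y). x along its length, z up; the same after a half turn about z. About 0.2 kg.
- yellow_grip (a point): The same point on a second loose holder of the same shape and size but with a yellow grip, standing on the table: a bystander.
- sill (a point): On the fixed grey slicer (230 x 114 mm): where the blue grip's middle is when the holder stands on the open sill, foot 13 mm short of the track's mouth; 66 mm above the table, 54 above the slicer's flat floor (floor 12 mm above the table). x points along the track to the stop, z up. Low walls flank the mouth, 76 mm apart there, flaring to about 86 mm at 30 mm before it.
- parked (a point): Where the blue grip's middle is when the holder is home against the red stop: 133 mm beyond sill, same height and axes. Track: flat floor, 76 mm wide and 16 mm high inside, from 85 mm before this point to the stop 35 mm beyond. Dark lips (tops 32 mm above the table) leave a 34 mm slot for the neck, so the foot enters only at the mouth; it slides with light friction.
Things that resemble listed ones, but are neither listed nor needed, are in the scene too. Leave any purple look-alike of the part that bears blue_grip alone.

How it is judged:
On the way:
1. the blue holder is in the open end of the slicer, level, lengthwise and at track height, not yet home (x of blue_grip in the frame of parked between -0.16 and -0.025 m and y of blue_grip in the frame of parked between -0.015 and 0.015 m and z of blue_grip in the frame of parked below 0.012 m and angle between the x axis of blue_grip and the x axis of parked, either way round below 0.2 rad and angle between blue_grip's own z axis and vertical below 0.2 rad), for 0.1 s.
At the end, for the whole second after the job is handed in: The blue-gripped holder rests on the slicer's floor under the rails, within 15 mm of the red stop, upright and lengthwise within about 10 degrees, released and at rest; the yellow-gripped holder is within 30 mm of where it was (x of blue_grip in the frame of parked between -0.015 and 0.01 m and y of blue_grip in the frame of parked between -0.012 and 0.012 m and z of blue_grip in the frame of parked between -0.008 and 0.008 m and angle between blue_grip's own z axis and vertical below 0.17 rad and angle between the x axis of blue_grip and the x axis of parked, either way round below 0.2 rad and linear speed of blue below 0.02 m/s and distance of yellow_grip from where it was at the start of the episode below 0.03 m); the robot touches nothing.
It fails at once if the yellow-gripped holder is moved by more than 30 mm (distance of yellow_grip from where it was at the start of the episode above 0.03 m).
It also fails if it takes over 42 s, if anything falls off the work surface, if the arm or the gripper's body presses on something with over 40 N, if the wrist force passes 120 N, or if a joint passes its speed limit or range.

ROBOT

A 6-joint arm with a two-finger parallel gripper is mounted at the origin on the work surface. World frame = base frame: x ahead of the robot, y to its left, z up, the work surface at z = 0. Lengths are in m, angles in rad, forces in N, time in s.
With the tool pointing down it reaches from about 0.25 to 0.725 m from the base axis. Payload 4 kg.
Tool frame: the origin (TCP) lies midway between the tips of the shut fingers; the grasp point (between the pads) lies 19 mm behind it; z points along the fingers, y is the line along which they close (so a half turn about z gives the same grasp; the last joint's range is limited). The gripper opens to 85 mm and grips with 20 to 120 N. Pads are 22 mm wide; open, the fingers measure 114 mm over their backs; the gripper's body (76 mm by 85 mm) begins 54 mm behind the grasp point. The pads swing forward as they close: fully open they stand 13 mm farther back than shut.
Start: joints at [1.165, 0.241, 0.005, 1.335, 0, 1.571], TCP at [0.197, 0.459, 0.231] pointing down, gripper open.
Joint ranges: [-2.72, 2.72], [-1.05, 1.87], [-1.09, 1.28], [-1.99, 2.15], [-1.42, 1.44], [-3.14, 3.14]. Speed limits (rad/s): [2.79, 2.79, 3.14, 3.14, 3.14, 3.14].

INTERFACE

Orientations are given as a unit quaternion [w, x, y, z].
In Python, from bench import robot gives the robot as it stands.
- The arm moves only by the tool arm_command, never from a script. Its arguments are lists of equal length, an entry for each row: "rotation": the turn, a rotation vector about the tool's x, y, z in units of 6 degrees (1.0 is 6 degrees), a list of three; "translation": the shift along the tool's x, y, z in cm, a list of three; "hand": the gripper command: -1 is shut, 1 is fully open, values between are in proportion. In form: {"rotation": [[wx, wy, wz], ...], "translation": [[x, y, z], ...], "hand": [hand, ...]}. A call has 1 to 8 rows; each row is the pose to reach, as a shift and turn from the pose commanded when the call began, along the tool's axes at that moment; what a row does not reach only later rows make up. A row lasts 1/12 s, in which the tool goes at most 41.7 mm and 7.16 degrees, less where a joint would pass 70% of its speed; a pose out of reach is approached as far as the arm can. A call with a gripper value outside its range is refused whole. The fingers move at their own pace and stop on an object; "squeeze" is the grip in N (left out, the last holds). Time passes only in rows, so rows that repeat a pose let the fingers close. It gives the time, the measured TCP pose, the force, the opening and the grip force at its end, in the units of the state.
- robot.state(): the state, without advancing time (a new reading comes with each control period).
- robot.capture(name): name is "scene" or "side" or "wrist"; returns a dict with "frame" (480x640x3 uint8, red, green, blue), "range_z" (480x640 float32, m along the optical axis (not along the pixel's ray), 0 where there is no reading), "K" (3x3 intrinsics, pixels), "R" (3x3) and "t" (3): a world point X has camera coordinates R X + t; the wrist camera has in their place "mount" (4x4, takes a point from camera to tool coordinates, whose origin is the TCP and whose axes are the flange's). Camera axes: x right, y down, z forward; pixel columns grow to the right and rows downward; lengths in m; the calibration is good to about 2 mm. A picture is of the moment at which its call begins: read the wrist's pose just before it.
- robot.hand_in(): hands the job in; it is judged then, once.
The state is a dict: "time_s": time; "joint_pos": joint angles; "qvel": joint speeds; "joint_efforts": joint torques, N m; "tcp_pos": TCP position; "tcp_rot": TCP orientation; "wrist_force": force on the tool from outside, world axes, zero at the start; "torque": the same for the moment, N m; "opening": finger opening in m; "grasp_force": force on a finger pad.
Only numpy, scipy, OpenCV 4.12 (cv2) and the standard library are available. Lean on these libraries where they do the work, as an engineer would, in place of code of your own. Each camera call takes 0.05 s, during which the arm holds its last target. There are 200 camera calls.

## Working session

There is one attempt and no reset: what is moved stays moved. The work goes in short steps, Python scripts to look and compute and a tool call to move; the robot and the scene stay as the last step left them, time stands still between calls to the robot, and variables do not carry over. Pictures are saved under pics/ and viewed, at most 10 in all, crops included, and the job is handed in when it is done.

Besides the shell and the picture viewer there is one more tool, called by a JSON object that holds its "fn" and its "kwargs". arm_command: Moves the arm, as the interface text tells. Its arguments: {"type":"object","properties":{"rotation":{"type":"array"},"translation":{"type":"array"},"hand":{"type":"array"},"squeeze":{"type":"number"}},"required":["rotation","translation","hand"]}

```bash
mkdir -p pics; cat > h.py <<'E'
import numpy as np,cv2
from bench import robot
def cap(n,save=None):
    c=robot.capture(n)
    if save: cv2.imwrite('pics/'+save,c['frame'][:,:,::-1])
    return c
def pts(c):
    z=c['range_z'];v,u=np.mgrid[:480,:640]
    K=c['K'];P=np.stack([(u-K[0,2])/K[0,0]*z,(v-K[1,2])/K[1,1]*z,z],-1)
    return (P-c['t'])@c['R']
E
python3 - <<'E'
from h import *
s=robot.state();print(s['time_s'],s['tcp_pos'],s['tcp_rot'],s['opening'])
a=cap('scene');b=cap('side')
np.savez('c0.npz',**{k+n:c[k] for n,c in(('a',a),('b',b)) for k in('frame','range_z','K','R','t')})
im=np.vstack([a['frame'],b['frame']])[:,:,::-1]
cv2.imwrite('pics/a.png',a['frame'][:,:,::-1]);cv2.imwrite('pics/b.png',b['frame'][:,:,::-1])
E
```

```text
0.0 [0.19712454 0.45881412 0.23041074] [-2.08382445e-04  2.01517350e-01  9.79484385e-01 -1.02704167e-03] 0.08528776230756448
```

View pics/a.png

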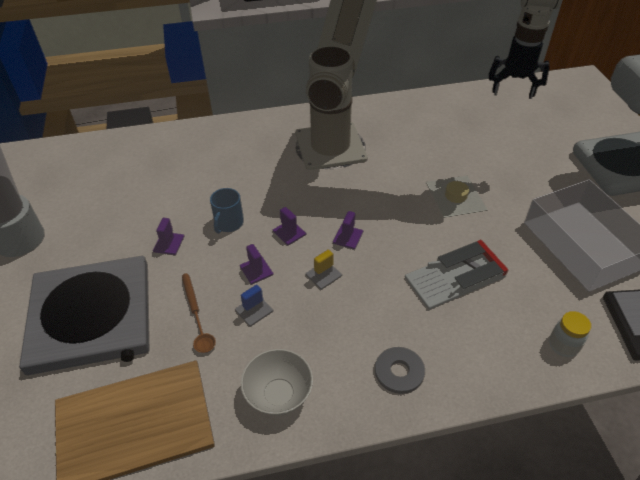

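View pics/b.png

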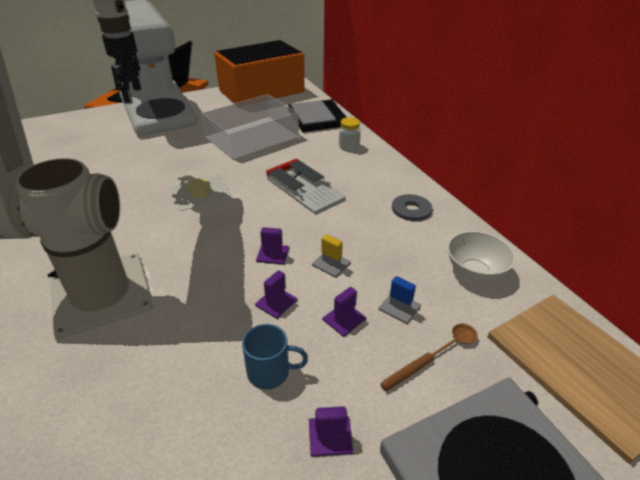

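The scene view shows the blue-gripped holder at (252,300), the yellow one at (323,265), purple look-alikes at (168,237), (289,225), (349,230) and (256,265), and the slicer at (457,273) with its red stop at (492,257). The only holder with a blue grip is the one at scene (252,300) / side (402,295). The mug at (227,210) is also blue but isn't a holder. I'll measure now and confirm with a crop.

```bash
python3 - <<'E'
from h import *
d=np.load('c0.npz')
C={n:{k:d[k+n] for k in('frame','range_z','K','R','t')} for n in 'ab'}
boxes={'a':dict(blue=(230,275,275,325),yel=(300,240,345,290),slic=(400,235,515,310)),'b':dict(blue=(378,270,425,325),yel=(310,230,355,275),slic=(260,155,350,215))}
for n in 'ab':
    c=C[n];P=pts(c);hsv=cv2.cvtColor(c['frame'],cv2.COLOR_RGB2HSV).astype(int)
    H,S,V=hsv[...,0],hsv[...,1],hsv[...,2]
    print(n,'cam',-c['R'].T@c['t'])
    for nm,m in dict(blue=(abs(H-112)<12)&(S>130),yel=(abs(H-24)<8)&(S>140),slic=((H<6)|(H>174))&(S>150)).items():
        x0,y0,x1,y1=boxes[n][nm];M=np.zeros_like(m);M[y0:y1,x0:x1]=m[y0:y1,x0:x1]
        Q=P[M];z=Q[:,2];print(nm,M.sum(),Q.min(0).round(3),Q.max(0).round(3))
        top=Q[z>np.percentile(z,97)-.006]
        r=cv2.minAreaRect((top[:,:2]*1000).astype(np.float32));print('  top',len(top),np.median(top[:,2]).round(4),r)
    # holder box overall
    for nm in('blue','yel','slic'):
        x0,y0,x1,y1=boxes[n][nm];Q=P[y0:y1,x0:x1].reshape(-1,3)
        lo,hi=((.005,.014) if nm!='slic' else (.008,.04))
        f=Q[(Q[:,2]>lo)&(Q[:,2]<hi)]
        print(nm,'low',len(f),cv2.minAreaRect((f[:,:2]*1000).astype(np.float32)))
        if nm=='slic':
            print(np.histogram(f[:,2],np.arange(.006,.042,.003)))
a=C['a']['frame'][:,:,::-1]
cv2.imwrite('pics/c.png',np.hstack([cv2.resize(a[270:330,220:290],None,fx=5,fy=5,interpolation=2),cv2.resize(a[230:310,400:515],(431,300),interpolation=2)]))
E
```

```text
a cam [ 1.38383015 -0.31990255  1.12510506]
blue 113 [ 0.558 -0.34   0.073] [ 0.589 -0.299  0.084]
  top 99 0.0787 ((572.6383666992188, -319.34759521484375), (18.33242416381836, 43.18632125854492), 25.84112548828125)
yel 287 [ 0.484 -0.32   0.032] [ 1.384 -0.11   1.125]
  top 117 0.0781 ((930.571044921875, -233.54940795898438), (40.893924713134766, 921.9169921875), 76.67366790771484)
slic 152 [ 0.5   -0.32   0.024] [1.384 0.311 1.125]
  top 101 0.0326 ((964.797119140625, 14.33544921875), (81.6005630493164, 1068.904296875), 55.7882080078125)
blue low 493 ((536.9900512695312, -319.57781982421875), (103.98699188232422, 153.13267517089844), 83.7271499633789)
yel low 397 ((467.3789978027344, -128.55438232421875), (111.7933349609375, 165.9903564453125), 76.21446990966797)
slic low 3611 ((611.207763671875, 196.3400115966797), (181.66209411621094, 234.6498260498047), 13.762421607971191)
(array([124, 827, 761, 230,  69,  55,  95, 358, 680, 352,  57,   3]), array([0.006, 0.009, 0.012, 0.015, 0.018, 0.021, 0.024, 0.027, 0.03 ,
       0.033, 0.036, 0.039, 0.042]))
b cam [ 0.11297263 -0.85210176 
[... 343 characters left out ...]
37548828125)
slic 106 [0.501 0.271 0.014] [0.605 0.309 0.033]
  top 77 0.0304 ((552.9515380859375, 287.85821533203125), (109.21884155273438, 15.07168960571289), 14.810831069946289)
blue low 449 ((568.458984375, -321.97113037109375), (63.32481002807617, 71.07760620117188), 29.184024810791016)
yel low 333 ((500.3843078613281, -135.96408081054688), (64.4223403930664, 71.32125854492188), 28.72416877746582)
slic low 2085 ((579.9086303710938, 184.15211486816406), (118.17084503173828, 234.71340942382812), 13.825377464294434)
(array([ 93, 688, 327,  47,  57,  46,  67, 246, 449,  65,   0,   0]), array([0.006, 0.009, 0.012, 0.015, 0.018, 0.021, 0.024, 0.027, 0.03 ,
       0.033, 0.036, 0.039, 0.042]))
```

View pics/c.png

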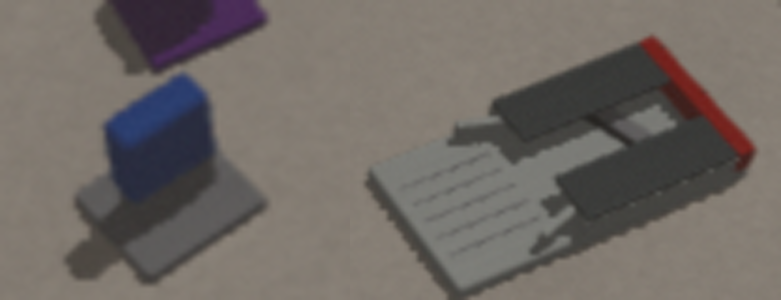

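The crop confirms it. On the left is the upright holder with the blue grip and a grey foot. On the right is the slicer, with its open sill at lower left and the red stop at upper right. Next I'll refine the slicer fit and check the neighbours.

```bash
python3 - <<'E'
from h import *
d=np.load('c0.npz')
for n,box in (('a',(395,230,520,315)),('b',(255,150,355,218))):
    c={k:d[k+n] for k in('frame','range_z','K','R','t')};P=pts(c);ok=c['range_z']>0
    hsv=cv2.cvtColor(c['frame'],cv2.COLOR_RGB2HSV).astype(int);H,S,V=hsv[...,0],hsv[...,1],hsv[...,2]
    w=np.zeros_like(ok);x0,y0,x1,y1=box;w[y0:y1,x0:x1]=1
    u=np.array([-np.sin(np.radians(13.8)),np.cos(np.radians(13.8))]);v=np.array([u[1],-u[0]])
    def st(m,nm):
        Q=P[m&ok&w&(P[...,2]<.05)];s=Q[:,:2]@u*1000;l=Q[:,:2]@v*1000
        print(n,nm,len(Q),'s',np.percentile(s,[2,5,50,95,98]).round(1),'l',np.percentile(l,[2,5,50,95,98]).round(1),'z',np.median(Q[:,2]).round(4))
        return Q
    red=((H<6)|(H>174))&(S>150); z=P[...,2]
    Q=st(red&(z>.024),'red top'); print(cv2.minAreaRect((Q[:,:2]*1000).astype(np.float32)))
    Q=st((V<90)&(z>.026)&~red,'lips'); print(cv2.minAreaRect((Q[:,:2]*1000).astype(np.float32)))
    Q=st((z>.007)&(z<.04),'all'); print(cv2.minAreaRect((Q[:,:2]*1000).astype(np.float32)))
    pm=((abs(H-140)<14)&(S>100)).astype(np.uint8)
    k,L,stt,ce=cv2.connectedComponentsWithStats(pm)
    for i in range(1,k):
        if stt[i,4]>100:
            Q=P[(L==i)&ok];lo=Q[Q[:,2]<.02];hi=Q[Q[:,2]>.06]
            print('purple',ce[i].round(),cv2.minAreaRect((Q[:,:2]*1000).astype(np.float32)),'hi',hi.mean(0).round(3) if len(hi) else None)
E
```

```text
a red top 150 s [144.4 145.6 150.5 156.7 158.4] l [554.9 558.5 609.9 657.8 661.2] z 0.0314
((554.5568237304688, 291.06585693359375), (111.53478240966797, 17.51825714111328), 13.323990821838379)
a lips 1240 s [ 24.7  27.8  82.9 139.8 143.6] l [553.4 556.6 626.9 662.4 663.8] z 0.0317
((572.7661743164062, 216.09677124023438), (117.43372344970703, 157.2050323486328), 13.311142921447754)
a all 3691 s [-66.9 -59.5  43.  147.6 154.7] l [554.  558.2 608.  663.1 664.2] z 0.0155
((592.2647705078125, 193.22055053710938), (250.27464294433594, 309.02960205078125), 52.38820266723633)
purple [296. 235.] ((359.483154296875, -176.63624572753906), (29.222959518432617, 66.58688354492188), 51.14020538330078) hi None
purple [354. 238.] ((399.30364990234375, -26.511993408203125), (24.29890251159668, 66.94831848144531), 54.33528137207031) hi None
purple [174. 243.] ((315.36285400390625, -494.2745056152344), (30.07268524169922, 66.47401428222656), 64.09910583496094) hi None
purple [263. 271.] ((462.2509460449219, -278.5474853515625), (38.14891052246094, 76.39120483398438), 60.25452423095703) hi [ 0.469 -0.2
[... 473 characters left out ...]
] z 0.0135
((579.9086303710938, 184.15211486816406), (118.17084503173828, 234.71340942382812), 13.825377464294434)
purple [272. 247.] ((387.5359191894531, -46.53620910644531), (62.489280700683594, 65.99691772460938), 56.60410690307617) hi [ 0.386 -0.05   0.072]
purple [275. 296.] ((335.7397155761719, -195.13629150390625), (68.16334533691406, 62.856868743896484), 26.458948135375977) hi [ 0.334 -0.2    0.073]
purple [344. 313.] ((446.315185546875, -299.5423583984375), (67.2156753540039, 62.338218688964844), 17.918554306030273) hi [ 0.443 -0.304  0.073]
purple [330. 432.] ((305.0483703613281, -513.725341796875), (62.16427993774414, 67.5447769165039), 66.19694519042969) hi [ 0.303 -0.516  0.074]
```

{"fn": "arm_command", "kwargs": {"rotation": [[0,0,1.1],[0,0,2.2],[0,0,3.3],[0,0,4.4],[0,0,5.5],[0,0,6.6],[0,0,7.7],[0,0,8.8]], "translation": [[-3.7,-1,-0.6],[-7.4,-2,-1.2],[-11.1,-3,-1.8],[-14.8,-4,-2.4],[-18.5,-5,-3],[-22.2,-6,-3.6],[-25.9,-7,-4.2],[-29.6,-8,-5]], "hand": [1,1,1,1,1,1,1,1]}}

```text
time_s: 0.77
tcp_pos: [0.4386, 0.2673, 0.2809]
tcp_rot: [-0.0, 0.618, 0.786, -0.001]
wrist_force: [0.5, 0.4, -0.2]
opening: 0.0857
grasp_force: 0.0
```

```bash
cat >> h.py <<'E'
from scipy.spatial.transform import Rotation as Ro
def wrist(save=None):
    s=robot.state();c=cap('wrist',save);q=s['tcp_rot']
    T=np.eye(4);T[:3,:3]=Ro.from_quat([q[1],q[2],q[3],q[0]]).as_matrix();T[:3,3]=s['tcp_pos']
    W=T@c['mount'];c['R']=W[:3,:3].T;c['t']=-c['R']@W[:3,3];return s,c
E
python3 - <<'E'
from h import *
s,c=wrist('w1.png');print(s['time_s'],s['tcp_pos'],s['tcp_rot'])
np.savez('w1.npz',**{k:c[k] for k in('frame','range_z','K','R','t')})
P=pts(c);print(P[240,320],P[20,20],P[460,620])
E
```

```text
0.7667 [0.43855156 0.26734853 0.28089614] [-3.01829118e-04  6.18253969e-01  7.85978034e-01 -6.85081729e-04]
[0.45040596 0.20765893 0.00064604] [0.10966202 0.36023994 0.00088034] [0.49768724 0.29330272 0.36144406]
```

View pics/w1.png

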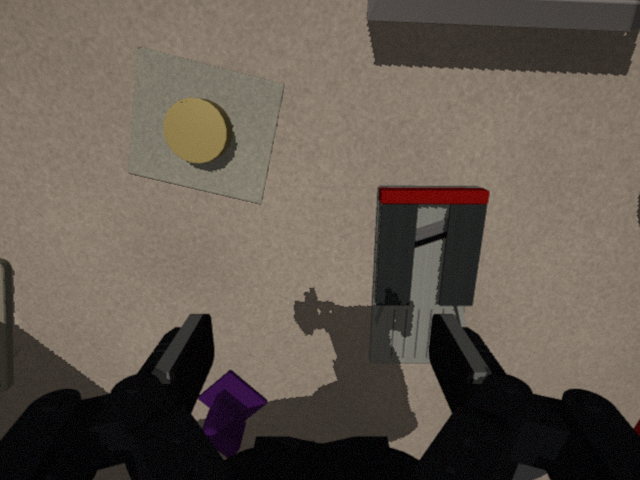

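The wrist view shows the slicer at columns 370–488: red stop at rows 187–203, dark lips down to row 305, open sill down to row 362.

```bash
python3 - <<'E'
from h import *
c=dict(np.load('w1.npz'));f=c['frame'];hsv=cv2.cvtColor(f,cv2.COLOR_RGB2HSV).astype(int);H,S,V=hsv[...,0],hsv[...,1],hsv[...,2]
P=pts(c)
def ray(uv,z):
    uv=np.atleast_2d(uv).astype(float);d=np.c_[uv,np.ones(len(uv))]@np.linalg.inv(c['K']).T@c['R'];o=-c['R'].T@c['t']
    return o+d*((z-o[2])/d[:,2])[:,None]
w=np.zeros(H.shape,bool);w[180:370,365:495]=1
red=w&((H<6)|(H>174))&(S>150)
lip=w&~red&(P[...,2]>.027)&(P[...,2]<.045)
for nm,m in(('red',red&(P[...,2]>.027)),('lip',lip)):
    v,u=np.nonzero(m);X=ray(np.c_[u,v],.032);r=cv2.minAreaRect((X[:,:2]*1000).astype(np.float32))
    print(nm,len(u),r,cv2.boxPoints(r).round(1).tolist(),'depth z',np.median(P[m][:,2]))
    uu=np.array([-np.sin(np.radians(13.7)),np.cos(np.radians(13.7))]);vv=np.array([uu[1],-uu[0]])
    print(np.percentile(X[:,:2]@uu*1000,[1,5,50,95,99]).round(1),np.percentile(X[:,:2]@vv*1000,[1,5,50,95,99]).round(1))
E
```

```text
red 1595 ((594.370361328125, 195.92965698242188), (112.1395492553711, 243.94593811035156), 23.22665023803711) [[494.70001220703125, 285.8999938964844], [590.9000244140625, 61.70000076293945], [694.0, 106.0], [597.7999877929688, 330.1000061035156]] depth z 0.031840596222448114
[-50.2 145.6 153.2 160.6 160.6] [551.4 556.3 610.1 658.3 662.7]
lip 7514 ((571.4129028320312, 220.4791259765625), (113.32403564453125, 163.3368682861328), 13.681161880493164) [[497.0, 286.3999938964844], [535.7000122070312, 127.69999694824219], [645.7999877929688, 154.5], [607.2000122070312, 313.20001220703125]] depth z 0.03185280400663758
[  9.3  28.9  89.3 141.3 145.6] [551.8 554.9 613.1 659.3 662.5]
```

{"fn": "arm_command", "kwargs": {"rotation": [[0,0,-0.3],[0,0,-0.6],[0,0,-0.9],[0,0,-1.2],[0,0,-1.5],[0,0,-1.8],[0,0,-2.1],[0,0,-2.5]], "translation": [[-4,0,0],[-8,0,0],[-12,0,0.5],[-16,0,1],[-20,0,1.5],[-24,0,2],[-28,0,2.5],[-32,0,3]], "hand": [1,1,1,1,1,1,1,1]}}

```text
time_s: 1.48
tcp_pos: [0.5147, -0.0432, 0.2507]
tcp_rot: [-0.0, 0.507, 0.862, -0.0]
wrist_force: [1.6, 0.1, 0.5]
opening: 0.0851
grasp_force: 0.0
```

{"fn": "arm_command", "kwargs": {"rotation": [[0,0,0],[0,0,0],[0,0,0],[0,0,0],[0,0,0],[0,0,0],[0,0,0],[0,0,0]], "translation": [[-3.9,-1.2,0.5],[-7.8,-2.4,1],[-11.7,-3.6,2],[-15.6,-4.8,3],[-19.5,-6,4],[-23.4,-7.5,5.5],[-26.9,-8.6,7],[-26.9,-8.6,8]], "hand": [1,1,1,1,1,1,1,1]}}

```text
time_s: 2.15
tcp_pos: [0.5691, -0.3249, 0.1675]
tcp_rot: [-0.001, 0.511, 0.86, -0.001]
wrist_force: [-0.2, 0.8, -0.2]
opening: 0.0855
grasp_force: 0.0
```

```bash
python3 - <<'E'
from h import *
s,c=wrist('w2.png');print(s['time_s'],s['tcp_pos'],s['tcp_rot'])
f=c['frame'];hsv=cv2.cvtColor(f,cv2.COLOR_RGB2HSV).astype(int);H,S=hsv[...,0],hsv[...,1]
P=pts(c);z=P[...,2]
m=(abs(H-112)<12)&(S>130)&(z>.07)&(z<.085)
for m in (m,(z>.005)&(z<.012)&(abs(P[...,0]-.57)<.06)&(abs(P[...,1]+.32)<.06)):
    Q=P[m];r=cv2.minAreaRect((Q[:,:2]*1000).astype(np.float32));print(len(Q),np.median(Q[:,2]),r)
E
```

```text
2.15 [ 0.56912332 -0.32485295  0.16748351] [-6.35098171e-04  5.10581552e-01  8.59828230e-01 -1.22097310e-03]
2288 0.07757535354994126 ((569.7250366210938, -318.5797119140625), (21.163339614868164, 48.57811737060547), 28.037151336669922)
4305 0.007976872002771649 ((570.3341064453125, -319.32794189453125), (63.979827880859375, 70.21699523925781), 27.970510482788086)
```

View pics/w2.png

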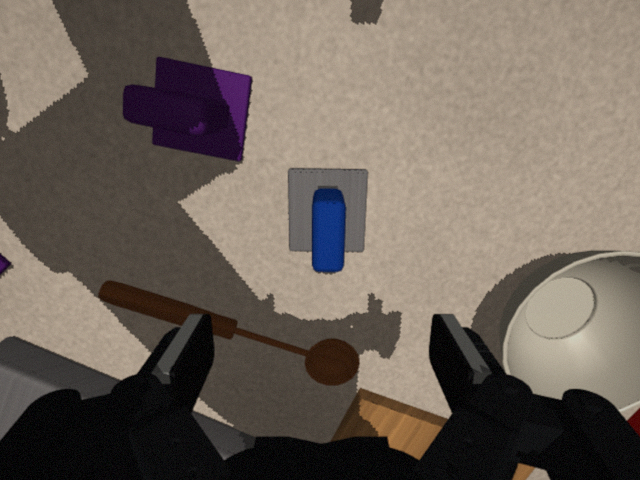

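The wrist view shows the blue grip at (328,230) lined up between the fingers. The bowl on the right (column 510 and beyond) and the purple holder (200,110) are clear of them, so I'll go down.

{"fn": "arm_command", "kwargs": {"rotation": [[0,0,0.1],[0,0,0.1],[0,0,0.1],[0,0,0.1],[0,0,0.1],[0,0,0.1],[0,0,0.1],[0,0,0.1]], "translation": [[0.4,0.4,2],[0.4,0.4,4.5],[0.4,0.4,7],[0.4,0.4,9],[0.4,0.4,10.5],[0.4,0.4,11.5],[0.4,0.4,12.5],[0.4,0.4,12.9]], "hand": [1,1,1,1,1,1,1,1]}}

```text
time_s: 2.87
tcp_pos: [0.5711, -0.3119, 0.0412]
tcp_rot: [-0.001, 0.512, 0.859, 0.0]
wrist_force: [0.4, -0.1, -0.5]
opening: 0.0856
grasp_force: 0.0
```

{"fn": "arm_command", "kwargs": {"rotation": [[0,0,0]], "translation": [[0,0,0]], "hand": [1]}}

```text
time_s: 2.95
tcp_pos: [0.5711, -0.3123, 0.0417]
tcp_rot: [-0.001, 0.512, 0.859, 0.0]
wrist_force: [-0.2, -0.5, -0.2]
opening: 0.0856
grasp_force: 0.0
```

{"fn": "arm_command", "kwargs": {"rotation": [[0,0,0.05],[0,0,0.05],[0,0,0.05],[0,0,0.05]], "translation": [[-0.5,-0.4,0.4],[-0.5,-0.4,0.4],[-0.5,-0.4,0.4],[-0.5,-0.4,0.4]], "hand": [1,1,1,1]}}

```text
time_s: 3.28
tcp_pos: [0.5706, -0.3199, 0.039]
tcp_rot: [0.001, 0.515, 0.857, 0.0]
wrist_force: [0.5, -0.1, 0.4]
opening: 0.0855
grasp_force: 0.0
```

{"fn": "arm_command", "kwargs": {"rotation": [[0,0,0],[0,0,0],[0,0,0],[0,0,0],[0,0,0],[0,0,0],[0,0,0],[0,0,0]], "translation": [[0,0,0],[0,0,0],[0,0,0],[0,0,0],[0,0,0],[0,0,0],[0,0,0],[0,0,0]], "hand": [-1,-1,-1,-1,-1,-1,-1,-1], "squeeze": 50}}

```text
time_s: 3.95
tcp_pos: [0.5703, -0.3193, 0.0384]
tcp_rot: [0.0, 0.515, 0.857, 0.0]
wrist_force: [-0.1, -0.2, 0.2]
opening: 0.0214
grasp_force: 53.1
```

{"fn": "arm_command", "kwargs": {"rotation": [[0,0,0],[0,0,0],[0,0,0],[0,0,0],[0,0,0],[0,0,0],[0,0,0],[0,0,0]], "translation": [[0,0,-1],[0,0,-3],[0,0,-6],[0,0,-9],[0,0,-12],[2,1.2,-14.5],[4.5,2.7,-15.5],[7.4,4.5,-16]], "hand": [-1,-1,-1,-1,-1,-1,-1,-1]}}

```text
time_s: 4.62
tcp_pos: [0.5761, -0.2341, 0.2018]
tcp_rot: [0.003, 0.516, 0.857, 0.0]
wrist_force: [0.9, 0.3, -2.4]
opening: 0.0216
grasp_force: 52.9
```

{"fn": "arm_command", "kwargs": {"rotation": [[0,0,0.3],[0,0,0.6],[0,0,0.9],[0,0,1.2],[0,0,1.5],[0,0,1.8],[0,0,2.1],[0,0,2.4]], "translation": [[3,1.8,0],[6,3.7,0],[9,5.5,0],[12,7.4,0],[15,9.2,0],[18,11,0],[21,12.9,0],[24,14.7,0]], "hand": [-1,-1,-1,-1,-1,-1,-1,-1]}}

```text
time_s: 5.28
tcp_pos: [0.5917, 0.0497, 0.1988]
tcp_rot: [-0.0, 0.619, 0.786, -0.0]
wrist_force: [0.2, 0.2, -2.0]
opening: 0.0216
grasp_force: 52.8
```

{"fn": "arm_command", "kwargs": {"rotation": [[0,0,0],[0,0,0],[0,0,0],[0,0,0]], "translation": [[0,0,0],[0,0,0],[0,0,0],[0,0,0]], "hand": [-1,-1,-1,-1]}}

```text
time_s: 5.62
tcp_pos: [0.5919, 0.047, 0.1984]
tcp_rot: [0.0, 0.619, 0.786, -0.0]
wrist_force: [-0.7, -0.5, -1.6]
opening: 0.0212
grasp_force: 52.8
```

{"fn": "arm_command", "kwargs": {"rotation": [[0,0,0],[0,0,0],[0,0,0],[0,0,0],[0,0,0],[0,0,0],[0,0,0],[0,0,0]], "translation": [[2,0.7,1],[4,1.4,3],[6.5,2.1,5.5],[6.5,2.1,8],[6.5,2.1,10],[6.5,2.1,10.8],[6.5,2.1,10.8],[6.5,2.1,10.8]], "hand": [-1,-1,-1,-1,-1,-1,-1,-1]}}

```text
time_s: 6.28
tcp_pos: [0.5975, 0.1149, 0.0907]
tcp_rot: [-0.0, 0.619, 0.786, -0.0]
wrist_force: [-0.9, -0.4, -2.0]
opening: 0.0216
grasp_force: 52.7
```

```bash
python3 - <<'E'
from h import *
s,c=wrist('w3.png');print(s['time_s'],s['tcp_pos'],s['tcp_rot'])
f=c['frame'];hsv=cv2.cvtColor(f,cv2.COLOR_RGB2HSV).astype(int);H,S,V=hsv[...,0],hsv[...,1],hsv[...,2]
P=pts(c);z=P[...,2];p=s['tcp_pos'];th=np.radians(13.7)
u=np.array([-np.sin(th),np.cos(th)]);v=np.array([u[1],-u[0]])
A=(P[...,:2]-p[:2])@u*1000;B=(P[...,:2]-p[:2])@v*1000
ok=(c['range_z']>0)&(abs(B)<90)&(A>-100)&(A<220)
red=ok&((H<6)|(H>174))&(S>150)&(z>.027)&(z<.04)
lip=ok&(z>.028)&(z<.037)&~red&(V<100)
for nm,m in(('red',red),('lip',lip)):
    Q=P[m];print(nm,m.sum(),'A',np.percentile(A[m],[1,5,50,95,99]).round(1),'B',np.percentile(B[m],[1,5,50,95,99]).round(1),cv2.minAreaRect((Q[:,:2]*1000).astype(np.float32)))
l=lip&(A<150)&(A>60);b=B[l]
print('slot',b[b<0].max(),b[b>0].min(),np.percentile(b[b<0],98),np.percentile(b[b>0],2))
bl=(abs(H-112)<12)&(S>130)&(z>.1)
print('blue',bl.sum(),np.percentile(A[bl],[2,98]),np.percentile(B[bl],[2,98]),z[bl].max())
E
```

```text
6.2833 [0.59745041 0.1149199  0.09068084] [-1.22292503e-05  6.18806325e-01  7.85543587e-01 -6.75940689e-05]Traceback (most recent call last):
  File "<stdin>", line 11, in <module>
    return _quantile_unchecked(
        a, q, axis, out, overwrite_input, method, keepdims, weights)
    return _ureduce(a,
                    func=_quantile_ureduce_func,
    ...<5 lines>...
                    overwrite_input=overwrite_input,
                    method=method)
    r = func(a, **kwargs)
    result = _quantile(arr,
                       quantiles=q,
    ...<2 lines>...
                       out=out,
                       weights=wgt)
    slices_having_nans = np.isnan(arr[-1, ...])
                                  ~~~^^^^^^^^^
IndexError: index -1 is out of bounds for axis 0 with size 0
```

View pics/w3.png

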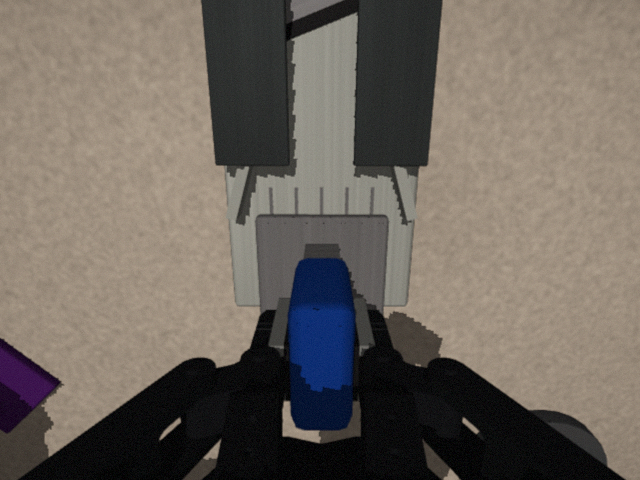

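The wrist view shows the foot (columns 257–388) centred on the slot (289–357), square to the lips and just short of the flared walls. I'll check the lateral offset and the mouth distance in numbers.

```bash
python3 - <<'E'
from h import *
s,c=wrist();f=c['frame'];hsv=cv2.cvtColor(f,cv2.COLOR_RGB2HSV).astype(int);S,V=hsv[...,1],hsv[...,2]
P=pts(c);z=P[...,2];p=s['tcp_pos'];th=np.radians(13.56)
u=np.array([-np.sin(th),np.cos(th)]);v=np.array([u[1],-u[0]])
A=(P[...,:2]-p[:2])@u*1000;B=(P[...,:2]-p[:2])@v*1000
print(robot.state()['time_s'])
lip=(z>.027)&(z<.038);lip[175:]=0
for r in (20,60,100,140):
    i=np.nonzero(lip[r])[0];g=np.argmax(np.diff(i));L,R=i[g],i[g+1]
    print(r,'A',A[r,i[0]+5].round(1),'outer',B[r,i[0]].round(1),B[r,i[-1]].round(1),'slot',B[r,L].round(1),B[r,R].round(1))
print('mouth A',A[lip].min(),np.percentile(A[lip],1))
ft=(z>.045)&(z<.07);ft=ft&(np.arange(480)[:,None]<300)&(np.arange(480)[:,None]>205)
for r in (225,245,270): 
    i=np.nonzero(ft[r])[0];print('foot',B[r,i[0]],B[r,i[-1]],A[r,i[5]],np.median(z[r,i]))
E
```

```text
6.3833
20 A 122.8 outer -56.8 54.3 slot -18.1 16.1
60 A 105.8 outer -57.1 54.3 slot -18.3 16.0
100 A 87.6 outer -56.6 54.0 slot -18.2 16.0
140 A 68.2 outer -57.2 54.1 slot -18.2 15.7
mouth A 49.87964268063333 55.352568659884504
foot -31.580485119582306 31.277011998663408 31.03202094923391 0.061331933309700756
foot -31.778449605986776 31.370959470238088 21.263928339378523 0.061660241373790683
foot -32.085731405306056 31.104197302091272 7.8922000653220135 0.06126638326699124
```

{"fn": "arm_command", "kwargs": {"rotation": [[0,0,0],[0,0,0],[0,0,0],[0,0,0],[0,0,0],[0,0,0],[0,0,0],[0,0,0]], "translation": [[0,-0.1,0.5],[0,-0.1,1.2],[0,-0.1,2],[0,-0.1,2.7],[0,-0.1,3.3],[0,-0.1,3.7],[0,-0.1,3.9],[0,-0.1,3.9]], "hand": [-1,-1,-1,-1,-1,-1,-1,-1]}}

```text
time_s: 7.05
tcp_pos: [0.5958, 0.1159, 0.0508]
tcp_rot: [-0.0, 0.618, 0.786, -0.0]
wrist_force: [0.1, -0.3, -1.7]
opening: 0.0215
grasp_force: 52.8
```

{"fn": "arm_command", "kwargs": {"rotation": [[0,0,0],[0,0,0]], "translation": [[0,0,0.1],[0,0,0.1]], "hand": [-1,-1]}}

```text
time_s: 7.22
tcp_pos: [0.5965, 0.116, 0.0505]
tcp_rot: [0.0, 0.618, 0.786, 0.0]
wrist_force: [-0.5, 0.1, -1.4]
opening: 0.0216
grasp_force: 52.8
```

{"fn": "arm_command", "kwargs": {"rotation": [[0,0,0],[0,0,0],[0,0,0]], "translation": [[0,0,0.1],[0,0,0.1],[0,0,0.1]], "hand": [-1,-1,-1]}}

```text
time_s: 7.47
tcp_pos: [0.5966, 0.116, 0.0504]
tcp_rot: [0.0, 0.618, 0.786, 0.001]
wrist_force: [-1.4, -0.6, 4.8]
opening: 0.0217
grasp_force: 53.7
```

{"fn": "arm_command", "kwargs": {"rotation": [[0,0,0],[0,0,0],[0,0,0],[0,0,0],[0,0,0],[0,0,0],[0,0,0],[0,0,0]], "translation": [[0.6,0,-0.1],[1.2,0,-0.1],[1.8,0,-0.1],[2.4,0,-0.1],[3,0,-0.1],[3.6,0,-0.1],[4.2,0,-0.1],[4.8,0,-0.1]], "hand": [-1,-1,-1,-1,-1,-1,-1,-1]}}

```text
time_s: 8.13
tcp_pos: [0.5847, 0.1632, 0.0504]
tcp_rot: [0.0, 0.618, 0.786, 0.0]
wrist_force: [0.5, -2.8, 1.9]
opening: 0.0213
grasp_force: 53.3
```

{"fn": "arm_command", "kwargs": {"rotation": [[0,0,0],[0,0,0],[0,0,0],[0,0,0],[0,0,0],[0,0,0],[0,0,0],[0,0,0]], "translation": [[1,0,0],[2,0,0],[3,0,0],[4,0,0],[5,0,0],[6,0,0],[7,0,0],[7.5,0,0]], "hand": [-1,-1,-1,-1,-1,-1,-1,-1]}}

```text
time_s: 8.8
tcp_pos: [0.5667, 0.2371, 0.0504]
tcp_rot: [-0.0, 0.618, 0.787, 0.0]
wrist_force: [0.7, -2.5, 2.6]
opening: 0.0213
grasp_force: 53.4
```

Smooth so far. The last ~12 mm goes gently, until contact with the stop.

{"fn": "arm_command", "kwargs": {"rotation": [[0,0,0],[0,0,0],[0,0,0],[0,0,0]], "translation": [[0.3,0,0],[0.6,0,0],[0.9,0,0],[1,0,0]], "hand": [-1,-1,-1,-1]}}

```text
time_s: 9.13
tcp_pos: [0.5648, 0.2453, 0.0504]
tcp_rot: [0.0, 0.618, 0.786, 0.0]
wrist_force: [-0.3, -1.4, 1.2]
opening: 0.0216
grasp_force: 53.4
```

{"fn": "arm_command", "kwargs": {"rotation": [[0,0,0],[0,0,0],[0,0,0]], "translation": [[0.1,0,0],[0.2,0,0],[0.3,0,0]], "hand": [-1,-1,-1]}}

```text
time_s: 9.38
tcp_pos: [0.5643, 0.2478, 0.0504]
tcp_rot: [0.0, 0.618, 0.786, 0.0]
wrist_force: [1.8, -3.4, 2.9]
opening: 0.0216
grasp_force: 53.6
```

{"fn": "arm_command", "kwargs": {"rotation": [[0,0,0],[0,0,0],[0,0,0],[0,0,0]], "translation": [[0.1,0,0],[0.2,0,0],[0.3,0,0],[0.3,0,0]], "hand": [-1,-1,-1,-1]}}

```text
time_s: 9.72
tcp_pos: [0.5634, 0.251, 0.0504]
tcp_rot: [0.0, 0.618, 0.786, -0.0]
wrist_force: [1.7, -1.9, 2.4]
opening: 0.0213
grasp_force: 53.3
```

{"fn": "arm_command", "kwargs": {"rotation": [[0,0,0],[0,0,0],[0,0,0],[0,0,0]], "translation": [[0.1,0,0],[0.2,0,0],[0.3,0,0],[0.3,0,0]], "hand": [-1,-1,-1,-1]}}

```text
time_s: 10.05
tcp_pos: [0.5633, 0.2514, 0.0506]
tcp_rot: [0.002, 0.619, 0.786, -0.002]
wrist_force: [2.7, -8.9, 6.0]
opening: 0.0214
grasp_force: 53.7
```

Force rose and the motion stopped, so the holder is against the stop. I'll take off the load, open the gripper and go straight up.

{"fn": "arm_command", "kwargs": {"rotation": [[0,0,0],[0,0,0],[0,0,0],[0,0,0],[0,0,0],[0,0,0],[0,0,0],[0,0,0]], "translation": [[-0.2,0,0],[-0.2,0,0],[-0.2,0,0],[-0.2,0,0],[-0.2,0,0],[-0.2,0,0],[-0.2,0,0],[-0.2,0,0]], "hand": [-1,0,1,1,1,1,1,1]}}

```text
time_s: 10.72
tcp_pos: [0.563, 0.2522, 0.0502]
tcp_rot: [-0.0, 0.618, 0.786, -0.0]
wrist_force: [0.4, -0.1, 0.3]
opening: 0.0854
grasp_force: 0.0
```

{"fn": "arm_command", "kwargs": {"rotation": [[0,0,0],[0,0,0],[0,0,0],[0,0,0],[0,0,0],[0,0,0],[0,0,0],[0,0,0]], "translation": [[0,0,-0.5],[0,0,-2],[0,0,-4],[0,0,-6.5],[0,0,-9],[0,0,-12],[0,0,-14],[0,0,-14]], "hand": [1,1,1,1,1,1,1,1]}}

```text
time_s: 11.38
tcp_pos: [0.5659, 0.2532, 0.1968]
tcp_rot: [0.002, 0.618, 0.786, 0.005]
wrist_force: [0.7, -0.5, 0.2]
opening: 0.0854
grasp_force: 0.0
```

```bash
python3 - <<'E'
from h import *
s,c=wrist('w4.png');print(s['time_s'],s['tcp_pos'],s['opening'])
f=c['frame'];hsv=cv2.cvtColor(f,cv2.COLOR_RGB2HSV).astype(int);H,S=hsv[...,0],hsv[...,1]
P=pts(c);z=P[...,2];th=np.radians(13.6);u=np.array([-np.sin(th),np.cos(th)]);v=np.array([u[1],-u[0]])
A=P[...,:2]@u*1000;B=P[...,:2]@v*1000
m=(abs(H-112)<12)&(S>130)&(z>.075)&(z<.11)
r=((H<6)|(H>174))&(S>150)&(z>.027)&(z<.04)&(abs(A-150)<40)
print('blue',cv2.minAreaRect((P[m][:,:2]*1000).astype(np.float32)),np.median(z[m]),np.percentile(A[m],[2,98]),np.percentile(B[m],[2,98]))
print('red',r.sum(),np.percentile(A[r],[2,5,95,98]) if r.any() else 0,np.percentile(B[r],[2,98]) if r.any() else 0)
E
```

```text
11.3833 [0.56585837 0.25317355 0.19679475] 0.08539459576853785
blue ((562.77197265625, 251.75216674804688), (21.67867088317871, 48.28059005737305), 13.932212829589844) 0.08946616789594747 [ 90.07970925 136.0981083 ] [595.94006894 616.21019952]
red 2643 [146.90664278 147.30160423 160.89333863 161.13735794] [553.69197501 661.08055917]
```

View pics/w4.png

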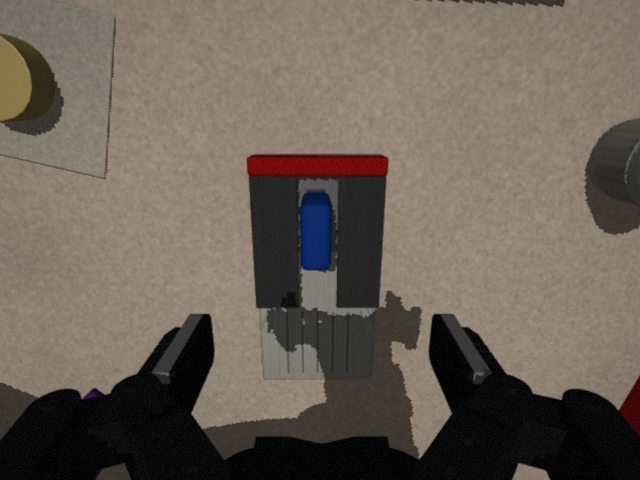

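The wrist view shows the blue grip at (316,231), centred in the slot under the lips with its foot against the red stop (row 175). The gripper is open and clear. The grip centre measures 34 mm from the stop face, against 35 mm nominal, and the yellow holder was never touched.

```bash
python3 -c "
from bench import robot
print(robot.hand_in())"
```

```text
the job is handed in; nothing more can be done
None
```

The blue-gripped holder is home against the red stop under the rails and released, the yellow one was not touched, and the job was handed in at about 11.4 s of the 42 s allowed (no verdict was returned).

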